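# Vacuum-hold leak check of the gas sampling syringe

## Robot

A 6-joint arm with a two-finger parallel gripper is mounted at the origin on a cart in front of the work surface, level with it; the furniture and walls round the work are solid. World frame = base frame: x ahead of the robot, y to its left, z up, the work surface at z = 0. Lengths are in m, angles in degrees, forces in N, time in s.
With the tool pointing down it reaches from about 0.4 to 0.825 m from the base axis. Payload 7 kg.
Tool frame: the origin (TCP) lies midway between the tips of the shut fingers; the grasp point (between the pads) lies 19 mm behind it; z points along the fingers, y is the line along which they close (so a half turn about z gives the same grasp; the last joint's range is limited). The gripper opens to 88 mm and grips with 3 to 60 N. Pads are 19 mm wide; open, the fingers measure 130 mm over their backs; the gripper's body (78 mm by 193 mm) begins 47 mm behind the grasp point.
Start: joints at [-54.884, 20.546, 0.682, 0, -70.136, -16.507], TCP at [0.215, -0.64, 0.227] pointing down, gripper open.
Joint ranges: [-176.03, 176.03], [-82.01, 121.73], [-58.28, 71.71], [-173.87, 95.51], [-174.79, -0.11], [-173.66, 173.66]. Speed limits (degrees/s): [136.94, 136.94, 172.46, 180, 180, 180].

## Interface

Orientations are given as [roll, pitch, yaw] about the fixed x, y, z axes, in that order (R = Rz(yaw) Ry(pitch) Rx(roll)).
In Python, from plant import ctrl gives the robot as it stands. The module is installed in compiled form; this text tells all that it offers.
- The arm moves only by the tool send_rows, never from a script. Its argument "plan" is a list that holds one entry, the list of rows, each a list of 6 numbers: the shift along the tool's x, y, z in cm, then the turn, a rotation vector about the tool's x, y, z in degrees. A call has 1 to 8 rows; each row is the pose to reach, as a shift and turn from the pose commanded when the call began, along the tool's axes at that moment; what a row does not reach only later rows make up. A row lasts 1/12 s, in which the tool goes at most 41.7 mm and 7.16 degrees, less where a joint would pass 70% of its speed; a pose out of reach is approached as far as the arm can. A call with a gripper value outside its range is refused whole. "fingers" is the opening, from 0 (shut) to 1 (fully open), set as the call begins (left out, the last holds). The fingers move at their own pace and stop on an object; the grip force is fixed at half the most. Time passes only in rows, so rows that repeat a pose let the fingers close. It gives the time, the measured TCP pose, the force, the opening and the grip force at its end, in the units of the state.
- ctrl.get_obs(): the state, without advancing time (a new reading comes with each control period).
- ctrl.snapshot(name): name is "side" or "top"; returns a dict with "img" (400x640x3 uint8, red, green, blue), "K" (3x3 intrinsics, pixels), "pose" (4x4, takes a point from camera to world coordinates). Camera axes: x right, y down, z forward; pixel columns grow to the right and rows downward; lengths in m; the calibration is good to about 2 mm. A picture is of the moment at which its call begins. There is no depth.
- ctrl.close_job(): hands the job in; it is judged then, once.
The state is a dict: "clock": time; "joint_pos": joint angles; "qvel": joint speeds; "tau": joint torques, N m; "tool_pos": TCP position; "orientation": TCP orientation; "force": force on the tool from outside, world axes, zero at the start; "moment": the same for the moment, N m; "opening": finger opening in m; "gripper_force": force on a finger pad.
Only numpy, scipy, OpenCV 4.12 (cv2) and the standard library are available. Lean on these libraries where they do the work, as an engineer would, in place of code of your own. Each camera call takes 0.05 s, during which the arm holds its last target. There are 200 camera calls.

## Task

Do the vacuum-hold leak check on the gas sampling syringe that leans in its stand (its port is capped already). Push the sprung thumb lever of the catch at its side fully down and let it come back, so that the plunger is unhooked and springs up a little; then take the plunger by its black grip and draw it straight out along the barrel, without forcing it sideways, until the dark ring round its shaft comes out level with the top face of the gland nut, and finish still holding it there: let go, and it would sink back. Leave the vials and the jar standing where they are.

Things in the scene. Friction and masses are not known exactly. Their poses are not given: they have to be found in the camera images.
- stand: Fixed stand of the syringe: grey base plate 92 x 120 x 15 mm on the worktop, with an aluminium pillar on the left (+y) of the barrel, lower than the gland nut. Origin: under the middle of the plate; -x is its front, z up.
- barrel: Clear syringe barrel, 33 mm outside, clamped in the stand. Origin: on the bore's axis at its foot, 31 mm above the worktop. z: the bore's axis, outwards: up, leaning 15 degrees to the stand's front; y: to the pillar. An aluminium gland nut 37 mm across tops it (z 97 to 120 mm). Bore 25.6 mm, shaft 24 mm: it binds if pulled askew or carried off sideways.
- plunger: Loose plunger, 0.25 kg. Origin: its lower end; z along it, outwards. Steel shaft 24 x 114 mm; flange 42 mm across, z 114 to 119 mm; black grip 26 mm thick, z 119 to 153 mm. Parked, its end is at z 10 mm of the barrel, on a spring foot, the catch hooked over the flange. Unhooked, the foot lifts it 14 mm and carries it there. Drawn farther, it sinks back if let go.
- gland_top (a point): Centre of the top face of the gland nut, where the shaft comes out (z 120 mm of the barrel); axes as the barrel's.
- grip_mid (a point): Point on the plunger's axis in its black grip, 21 mm above the top of the flange and 13 mm below the top of the grip; a place to grip it (26 mm thick, any direction square to the shaft).
- ring_mark (a point): Centre of the dark ring, 3 mm wide, round the plunger's steel shaft, on the axis, 55 mm from its lower end. 55 mm below the gland's top face while the plunger is parked, 41 mm once it has sprung up.
- catch_pad (a point): Middle of the top face of the catch's black thumb pad (20 x 22 mm), which stands out 75 mm from the bore's axis on the barrel's -y side, level with the gland nut. It is pressed along the barrel's -z and sinks 25 mm; nothing is below it for 70 mm.
- catch_lever (a joint): Angle of the catch lever, rad: 0 at rest, hooked; 0.45 pressed down to its stop. A spring returns it (about 2 N at the pad at first, 4 N at the end). The hook leaves the flange at about 0.25. It is 10 mm wide and reaches up to z 135 mm of the barrel, below the flange once that has risen.
- vial_near: Sample vial with screw cap, 28 mm across, 96 mm high, standing on the worktop right of the stand, the one nearer to it; origin under its centre.
- vial_far: The same kind of vial, standing farther to the right; origin under its centre.
- septa_jar: Low round jar with a white lid, 46 mm across, 36 mm high, standing on the worktop left of the stand; origin under its centre.
Not all that is in view belongs to the job. Leave any green look-alike of the plunger alone.

How it is judged:
By the outcome, as a careful person would: the job done as asked, in the order asked, and still so for the second after the job is handed in, while the arm keeps its last pose, push and grip.
It also fails if it takes over 40 s, if anything falls off the work surface, if the arm or the gripper's body presses on something with over 40 N, if the wrist force passes 120 N, or if a joint passes its speed limit or range.

## Working session

There is one attempt and no reset: what is moved stays moved. The work goes in short steps, Python scripts to look and compute and a tool call to move; the robot and the scene stay as the last step left them, time stands still between calls to the robot, and variables do not carry over. Pictures are saved under pics/ and viewed, at most 10 in all, crops included, and the job is handed in when it is done.

Besides the shell and the picture viewer there is one more tool, called as name(argument=value, ...), one argument or row to a line, values as JSON. send_rows: Moves the arm, as the interface text tells. Its arguments: {"type":"object","properties":{"plan":{"type":"array","items":{"type":"array","items":{"type":"array","items":{"type":"number"}}}},"fingers":{"type":"number"}},"required":["plan"]}

```bash
mkdir -p pics; python3 - <<'E'
from plant import ctrl
import cv2,json
for n in("side","top"):
    s=ctrl.snapshot(n); cv2.imwrite(f"pics/{n}0.png",s["img"][:,:,::-1]); print(n,s["K"].round(1).tolist(),s["pose"].round(3).tolist())
print(ctrl.get_obs())
E
```

```text
side [[418.9, 0.0, 317.0], [0.0, 418.9, 204.4], [0.0, 0.0, 1.0]] [[0.924, -0.186, 0.334, 0.219], [-0.382, -0.45, 0.807, -0.604], [-0.0, -0.873, -0.487, 0.6], [0.0, 0.0, 0.0, 1.0]]
top [[406.6, 0.0, 322.0], [0.0, 406.6, 203.8], [0.0, 0.0, 1.0]] [[0.021, -0.975, 0.22, 0.309], [-1.0, -0.021, 0.003, 0.142], [0.002, -0.22, -0.976, 1.148], [0.0, 0.0, 0.0, 1.0]]
{'clock': 0.1, 'joint_pos': array([-5.48830403e+01,  2.05887317e+01,  6.41660348e-01, -1.98459721e-02,
       -7.01349244e+01, -1.65078124e+01]), 'qvel': array([ 0.07133337, -0.02566943,  0.14915591,  0.05601537,  0.03369554,
       -0.10488488]), 'tau': array([-1.95888832e-03, -5.84162879e+01,  2.93755549e+01,  7.01564580e+00,
        1.01969161e-02, -5.10868335e-05]), 'tool_pos': array([ 0.21527154, -0.63931543,  0.22571396]), 'orientation': array([ 1.79916082e+02, -5.41265461e-03, -1.61397606e+02]), 'force': array([-0.54081033, -0.4883424 ,  1.3744159 ]), 'moment': array([-0.04787124,  0.06818446, -0.02769294]), 'gripper_force': 0.0, 'opening': 0.08731669186883341}
```

View pics/side0.png

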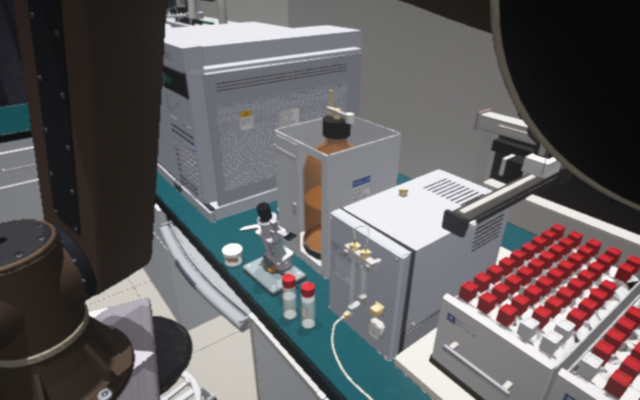

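View pics/top0.png

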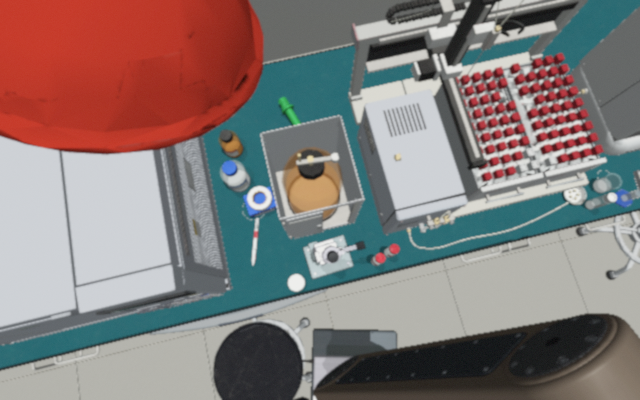

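The side view shows the syringe with its black grip at about (264,210) and the pad at about (290,237). In the top view the grip is at (332,256) and the pad at (361,246). Candidates for the plunger are this one and the green look-alike at top (288,110); I choose the black one. Next I'll check that choice in close crops.

```bash
python3 - <<'E'
import cv2
a=cv2.imread("pics/side0.png")[190:340,215:335]; b=cv2.imread("pics/top0.png")[225:300,275:415]
cv2.imwrite("pics/sc.png",cv2.resize(a[:110],None,fx=5.4,fy=5.4,interpolation=cv2.INTER_CUBIC)[:590])
cv2.imwrite("pics/tc.png",cv2.resize(b,None,fx=5.5,fy=5.5,interpolation=cv2.INTER_CUBIC))
E
```

```text
(no output)
```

View pics/sc.png

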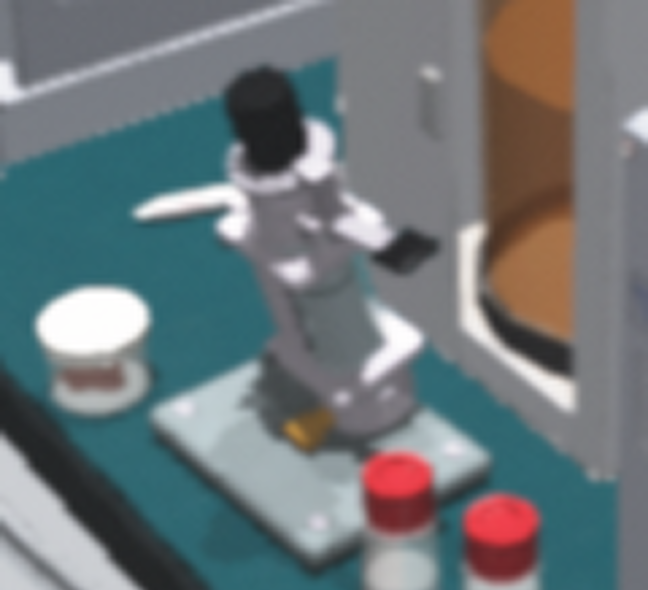

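View pics/tc.png

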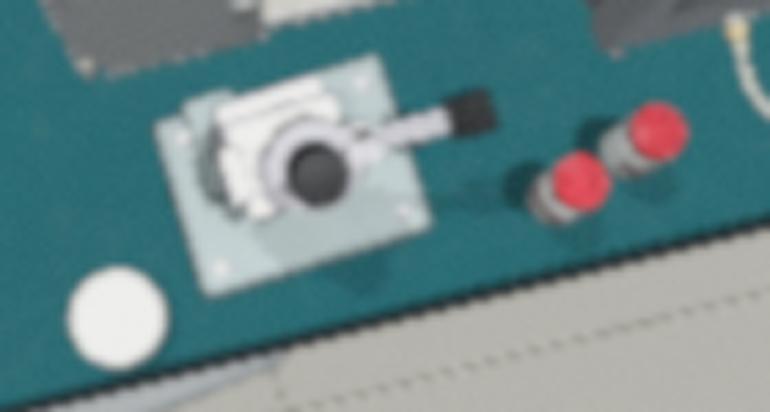

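The side crop shows the black-gripped plunger, with grip top at (261,86) and pad at (408,247). It leans over the plate toward the robot. The top crop puts the grip at (318,172), the pad at (470,112), and the plate corners at (153,122), (378,53), (433,222) and (208,298). The choice is confirmed.

```bash
cat > h.py <<'E'
import numpy as np, cv2
from scipy.optimize import least_squares
from scipy.spatial.transform import Rotation as R
CAM=dict(side=(np.array([[418.9,0,317.0],[0,418.9,204.4],[0,0,1]]),None),top=(np.array([[406.6,0,322.],[0,406.6,203.8],[0,0,1]]),None))
def cams():
    from plant import ctrl
    return {n:(s["K"],s["pose"]) for n in("side","top") for s in[ctrl.snapshot(n)]}
def full(n,c):
    s,o=(5.4,(215,190)) if n=="side" else (5.5,(275,225))
    return (np.array(c)+.5)/s-.5+o
def ray(C,p):
    K,T=C; d=T[:3,:3]@np.linalg.solve(K,[p[0],p[1],1]); return T[:3,3],d
def proj(C,X):
    K,T=C; c=T[:3,:3].T@(np.asarray(X)-T[:3,3]); u=K@c; return u[:2]/u[2]
def tri(C,ps,pt):
    o1,d1=ray(C["side"],ps);o2,d2=ray(C["top"],pt)
    s=np.linalg.lstsq(np.c_[d1,-d2],o2-o1,rcond=None)[0]
    a=o1+s[0]*d1;b=o2+s[1]*d2; return (a+b)/2,np.linalg.norm(a-b)
def stand(p):  # x,y,yaw(deg), barrel offset along stand x,y
    Rs=R.from_euler("z",p[2],degrees=True).as_matrix(); Rb=Rs@R.from_euler("y",-15,degrees=True).as_matrix()
    return Rs,Rb,np.array([p[0],p[1],0])+Rs@[p[3],p[4],.031]
E
python3 - <<'E'
from h import *
np.set_printoptions(precision=4,suppress=True)
C=cams()
for n,a,b in[("grip_top",(261,86),(318,172)),("pad",(408,247),(470,112)),("vialN",(400,470),(582,180)),("vialF",(502,515),(658,130)),("jar",(92,320),(118,316))]:
    print(n,*tri(C,full("side",a),full("top",b)))
# box: side view full px front-left top corner (277,131)? and front right (323,157); top (272,220..)
for n,a,b in[("boxFL",(277,131),(261,135)),("boxnear",(323,158),(289,236)),("boxR",(399,131),(360,195))]: print(n,*tri(C,a,b))
cor=[(153,122),(378,53),(433,222),(208,298)]
for z in(.015,):
  P=[]
  for c in cor:
    o,d=ray(C["top"],full("top",c)); P.append(o+d*(z-o[2])/d[2])
  P=np.array(P);print(P,P.mean(0),np.linalg.norm(np.diff(P,axis=0),axis=1))
obs=[("top",(318,172),"g"),("side",(261,86),"g"),("top",(470,112),"p"),("side",(408,247),"p")]
def res(p):
  Rs,Rb,b=stand(p); L={"g":b+Rb@[0,0,.163],"p":b+Rb@[0,-.075,.12]}
  r=[proj(C[n],L[k])-full(n,c) for n,c,k in obs]
  lc=[(.046,.06),(.046,-.06),(-.046,-.06),(-.046,.06)]
  r+=[.7*(proj(C["top"],np.array([p[0],p[1],0])+Rs@[x,y,.015])-full("top",c)) for (x,y),c in zip(lc,cor)]
  return np.concatenate(r)
s=least_squares(res,[.41,.1,17,0,0],x_scale=[.01,.01,1,.01,.01]);print(s.x,s.fun.round(2))
Rs,Rb,b=stand(s.x);print("barrel foot",b,"axis",Rb[:,2],"ybar",Rb[:,1],"padmodel",b+Rb@[0,-.075,.12],"gtop",b+Rb@[0,0,.163])
E
```

```text
grip_top [0.3999 0.1176 0.1877] 0.0008489509422019062
pad [0.4322 0.049  0.1496] 2.360483210341454e-05
vialN [ 0.4077 -0.0082  0.0978] 0.00023322468099935505
vialF [ 0.4318 -0.0442  0.0979] 0.00029075305632987765
jar [0.3419 0.2103 0.0368] 0.0013210761114571421
boxFL [0.5673 0.2907 0.3005] 0.16205044437035415
boxnear [0.4969 0.1958 0.2377] 0.12438841152919218
boxR [0.5728 0.034  0.3336] 0.13157344052965664
[[0.4402 0.1973 0.015 ]
 [0.4779 0.0835 0.015 ]
 [0.3929 0.055  0.015 ]
 [0.353  0.167  0.015 ]] [0.416  0.1257 0.015 ] [0.1199 0.0896 0.119 ]
[ 0.416   0.1257 18.3473  0.0236 -0.0024] [-0.01  0.48 -0.18 -0.28 -0.47 -0.34  0.44  0.79  0.04 -0.15  0.06 -0.16
  0.19  0.43 -0.28 -0.14]
barrel foot [0.4392 0.1308 0.031 ] axis [-0.2457 -0.0815  0.9659] ybar [-0.3148  0.9492  0.    ] padmodel [0.4333 0.0499 0.1469] gtop [0.3992 0.1176 0.1884]
```

```bash
python3 - <<'E'
from h import *
np.set_printoptions(precision=3,suppress=True)
C=cams()
for n,a,b in[("FL",(277,131),(287,236)),("FL2",(277,131),(272,217)),("FR",(323,158),(362,195)),("BR",(399,131),(352,117))]: print(n,*tri(C,a,b))
import cv2
t=cv2.imread("pics/top0.png")[105:265,235:385]; s=cv2.imread("pics/side0.png")[80:280,250:420]
cv2.imwrite("pics/box.png",np.hstack([cv2.resize(t,(375,400)),cv2.resize(s,(340,400))]))
E
```

```text
FL [0.446 0.212 0.305] 0.03604734580051655
FL2 [0.474 0.25  0.291] 0.005649820050205573
FR [0.514 0.061 0.297] 0.015939306749308983
BR [0.688 0.084 0.318] 0.00931619014056216
```

View pics/box.png

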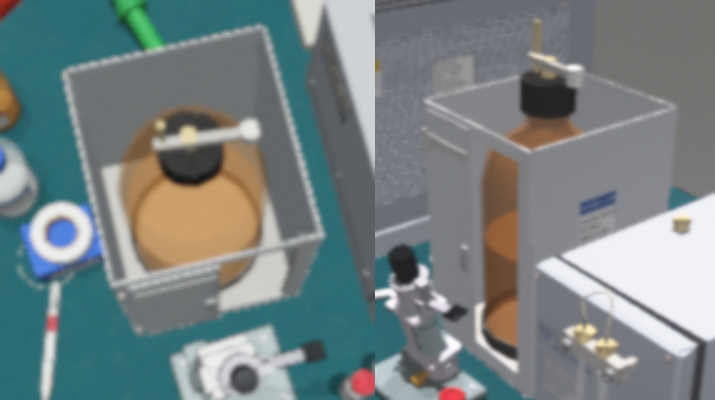

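```bash
python3 - <<'E'
from h import *
np.set_printoptions(precision=3,suppress=True)
C=cams()
for n,a,b in[("iFL",(333,211),(390,216)),("iFR",(407,257),(465,188)),("boxFL",(277,130),(281,219)),("boxFR",(326,156),(364,200))]: print(n,*tri(C,a,b))
t=cv2.imread("pics/top0.png")[80:270,340:490]; s=cv2.imread("pics/side0.png")[190:350,310:440]
cv2.imwrite("pics/ins.png",np.hstack([cv2.resize(t,(400,507)),cv2.resize(s,(390,480))[:507] if 0 else cv2.copyMakeBorder(cv2.resize(s,(390,480)),0,27,0,0,cv2.BORDER_CONSTANT)]))
E
```

```text
iFL [ 0.493 -0.014  0.224] 0.0023148478122433824
iFR [ 0.551 -0.184  0.227] 0.022593903267589047
boxFL [0.468 0.23  0.301] 0.005312667683538729
boxFR [0.51  0.055 0.302] 0.0007063501476810176
```

View pics/ins.png

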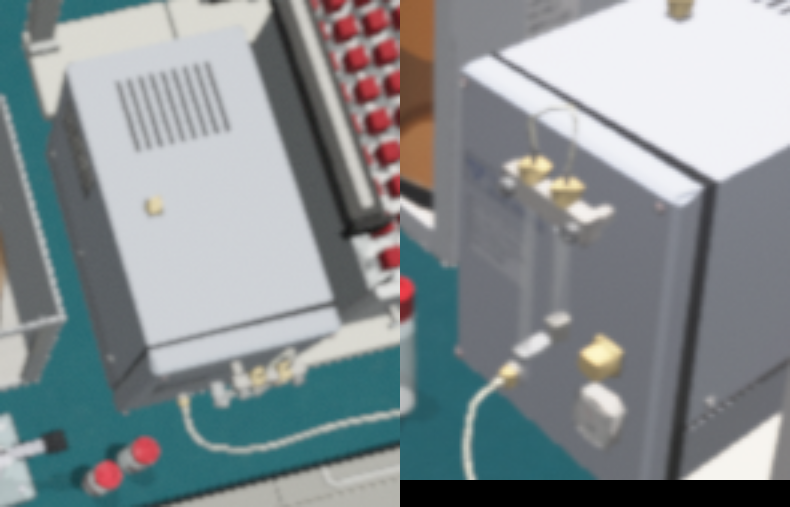

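```bash
cat >> h.py <<'E'
P=[.416,.1257,18.3473,.0236,-.0024]
Rs,Rb,b=stand(P); ax=Rb[:,2]
def go(pos,yaw,tilt=0):
    "shift (cm, tool axes) and turn (deg) from the measured pose; tilt: about stand y, +: wrist towards robot"
    from plant import ctrl
    o=ctrl.get_obs(); A=R.from_euler("xyz",o["orientation"],degrees=True)
    B=R.from_euler("z",P[2],degrees=True)*R.from_euler("y",-tilt,degrees=True)*R.from_euler("z",-P[2],degrees=True)*R.from_euler("xyz",[180,0,yaw],degrees=True)
    return (A.inv().apply(np.array(pos)-o["tool_pos"])*100).round(2),(A.inv()*B).as_rotvec(degrees=True).round(1)
phi=np.radians(22)
def press(dz,out=.003,off=.054): # TCP so that the +y finger tip is dz above (barrel z) the resting pad
    f=b+Rb@[0,-.075-out,.12+dz]
    return f-off*(Rs@[np.sin(phi),np.cos(phi),0])
E
python3 - <<'E'
from h import *
np.set_printoptions(precision=4,suppress=True)
print(go([.40,-.26,.31],-161.65)); print(press(.06),press(.02),press(-.025),ax)
E
```

```text
(array([-29.61,  30.09,  -8.35]), array([ 0. , -0. ,  0.3]))
[ 0.416  -0.0117  0.2049] [ 0.4259 -0.0085  0.1662] [ 0.4369 -0.0048  0.1228] [-0.2457 -0.0815  0.9659]
```

send_rows(
  plan=[
    [[-3,3,-3,0,0,0],[-6.5,6.5,-5,0,0,0],[-9,9,-7,0,0,0],[-11.5,11.5,-8.4,0,0,0],[-14,14,-8.4,0,0,0],[-16.7,16.8,-8.4,0,0,0],[-19.5,19.6,-8.4,0,0,0],[-22.2,22.4,-8.4,0,0,0]],
  ],
  fingers=1,
)

```text
clock: 1.07
tool_pos: [0.3539, -0.3566, 0.3111]
orientation: [-180.0, 0.1, -161.4]
force: [2.2, 1.0, 0.7]
opening: 0.0879
gripper_force: 0.0
```

send_rows(
  plan=[
    [[-2.5,2.6,0,0,0,0],[-5,5.1,0,0,0,0],[-7.4,7.7,0,0,0,0],[-7.4,7.7,0,0,0,0]],
  ],
)

```text
clock: 1.4
tool_pos: [0.4009, -0.2577, 0.311]
orientation: [-180.0, 0.1, -161.2]
force: [-0.5, -0.9, 0.5]
opening: 0.0873
gripper_force: 0.0
```

```bash
python3 - <<'E'
from h import *
from plant import ctrl
o=ctrl.get_obs();print(o["tool_pos"],o["orientation"],o["joint_pos"],o["force"],o["clock"])
print(go([.415,-.012,.29],176.35))
E
```

```text
[ 0.40087167 -0.25768928  0.31102064] [-1.79995296e+02  1.14915323e-01 -1.61154109e+02] [-9.04384191e+00 -1.36818411e+00 -1.52213087e+01 -5.11053687e-02
 -7.60431126e+01 -6.20979902e+01] [-0.49326505 -0.86706315  0.51194786] 1.4
(array([-9.27, 22.8 ,  2.12]), array([ 0. ,  0.1, 22.5]))
```

send_rows(
  plan=[
    [[-1.2,2.9,0.3,0,0,3],[-2.4,5.8,0.6,0,0,6],[-3.6,8.7,0.9,0,0,9],[-4.8,11.6,1.2,0,0,12],[-6,14.5,1.5,0,0,15],[-7.1,17.3,1.8,0,0,18],[-8.2,20.1,2,0,0,20.5],[-9.3,22.8,2.1,0,0,22.5]],
  ],
)

```text
clock: 2.07
tool_pos: [0.414, -0.0147, 0.2897]
orientation: [180.0, 0.0, 176.0]
force: [0.7, 0.2, -0.0]
opening: 0.0879
gripper_force: 0.0
```

send_rows(
  plan=[
    [[0,0,0,0,0,0]],
  ],
)

```text
clock: 2.15
tool_pos: [0.4146, -0.0127, 0.2896]
orientation: [179.9, 0.0, 176.2]
force: [-0.3, -0.1, 0.7]
opening: 0.0877
gripper_force: 0.0
```

```bash
python3 - <<'E'
from h import *
from plant import ctrl
o=ctrl.get_obs();print(o["tool_pos"],o["orientation"],o["joint_pos"],o["force"],o["clock"])
print(go(press(.06),176.35),go(press(.012),176.35))
s=ctrl.snapshot("side")["img"][:,:,::-1];t=ctrl.snapshot("top")["img"][:,:,::-1]
cv2.imwrite("pics/a.png",np.vstack([s[90:380,150:450],t[100:390,240:540]]))
E
```

```text
[ 0.41457648 -0.01273475  0.28960888] [1.79940044e+02 3.98330565e-02 1.76154833e+02] [ 2.57507535e+01 -7.47196766e+00 -2.34395475e+01 -3.37741360e-02
 -7.39681758e+01 -1.19586591e+02] [-0.27144522 -0.12938772  0.68020326] 2.15
(array([-0.13,  0.1 ,  8.47]), array([ 0.1,  0. , -0.2])) (array([-1.28,  0.56, 13.11]), array([ 0.1,  0. , -0.2]))
```

View pics/a.png

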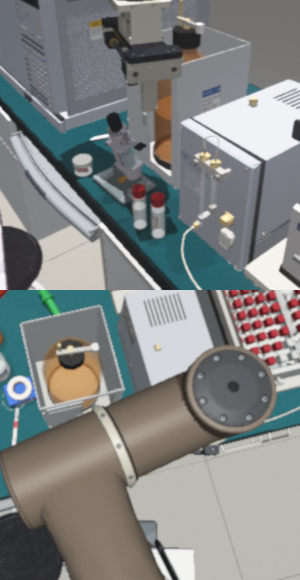

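The side view shows the gripper above and to the right of the plunger, clear of the box and the instrument. The top view is blocked by the arm. I'll descend to just above the pad.

send_rows(
  plan=[
    [[0,0,2,0,0,0],[0,0,4,0,0,0],[-0.1,0.1,6,0,0,0],[-0.1,0.1,8.5,0,0,0],[-0.7,0.3,10.5,0,0,0],[-1,0.5,12,0,0,0],[-1.3,0.6,13,0,0,0],[-1.3,0.6,13,0,0,0]],
  ],
)

```text
clock: 2.92
tool_pos: [0.4269, -0.0122, 0.1576]
orientation: [-179.9, -0.2, 176.0]
force: [-0.5, -0.0, 0.8]
opening: 0.0872
gripper_force: 0.0
```

```bash
python3 - <<'E'
from h import *
from plant import ctrl
o=ctrl.get_obs();print(o["tool_pos"],o["force"],o["clock"])
print(go(press(0),176.35),go(press(-.02),176.35),go(press(-.025),176.35))
s=ctrl.snapshot("side")["img"][:,:,::-1]
cv2.imwrite("pics/b.png",cv2.resize(s[150:290,210:350],None,fx=4,fy=4,interpolation=cv2.INTER_CUBIC))
E
```

```text
[ 0.4268568  -0.01223479  0.15762875] [-0.45336928 -0.03165786  0.80766491] 2.9167
(array([-0.36,  0.57,  1.07]), array([-0.1, -0.2, -0.3])) (array([-0.84,  0.77,  3.  ]), array([-0.1, -0.2, -0.3])) (array([-0.97,  0.82,  3.48]), array([-0.1, -0.2, -0.3]))
```

View pics/b.png

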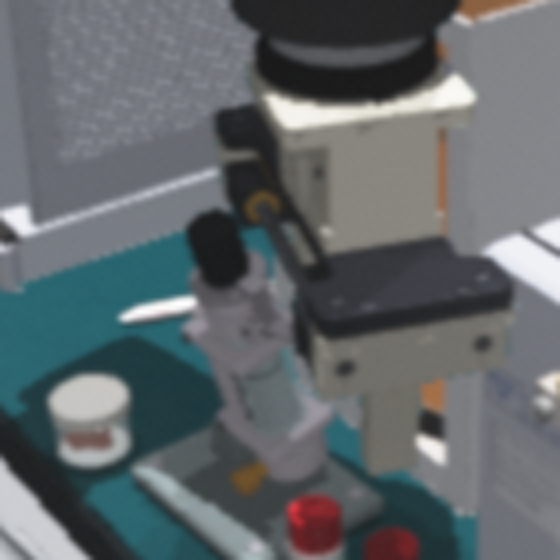

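send_rows(
  plan=[
    [[-0.2,0.3,0.4,0,0,0],[-0.35,0.5,0.9,0,0,0],[-0.5,0.55,1.5,0,0,0],[-0.5,0.55,1.7,0,0,0]],
  ],
)

```text
clock: 3.3
tool_pos: [0.4339, -0.0056, 0.1425]
orientation: [180.0, 0.1, 176.1]
force: [1.4, 0.3, 2.6]
opening: 0.0878
gripper_force: 1.5
```

send_rows(
  plan=[
    [[-0.15,0.05,0.5,0,0,0],[-0.25,0.1,1,0,0,0],[-0.25,0.1,1,0,0,0]],
  ],
)

```text
clock: 3.55
tool_pos: [0.436, -0.0048, 0.132]
orientation: [180.0, 0.0, 176.1]
force: [2.2, -0.5, 3.1]
opening: 0.0875
gripper_force: 1.6
```

send_rows(
  plan=[
    [[-0.12,0.05,0.4,0,0,0],[-0.22,0.1,0.8,0,0,0],[-0.22,0.1,0.8,0,0,0]],
  ],
)

```text
clock: 3.8
tool_pos: [0.4381, -0.0037, 0.125]
orientation: [180.0, 0.0, 176.2]
force: [-6.7, 2.1, 18.8]
opening: 0.0874
gripper_force: 8.7
```

send_rows(
  plan=[
    [[-0.06,0,0.2,0,0,0],[-0.06,0,0.2,0,0,0]],
  ],
)

```text
clock: 3.97
tool_pos: [0.4385, -0.0036, 0.1242]
orientation: [180.0, 0.0, 176.2]
force: [-13.9, 3.9, 32.7]
opening: 0.0874
gripper_force: 15.2
```

send_rows(
  plan=[
    [[-0.06,0,0.2,0,0,0],[-0.06,0,0.2,0,0,0]],
  ],
)

```text
clock: 4.13
tool_pos: [0.439, -0.0035, 0.1234]
orientation: [179.9, 0.0, 176.3]
force: [-21.6, 5.2, 47.8]
opening: 0.0877
gripper_force: 22.6
```

The lever is at its stop. I'll release it by backing out along the same line.

send_rows(
  plan=[
    [[0.15,0,-0.7,0,0,0],[0.7,-0.2,-2.5,0,0,0],[1.2,-0.4,-4.5,0,0,0],[1.2,-0.7,-7.5,0,0,0],[1.2,-0.8,-10.5,0,0,0],[1.2,-0.8,-13.5,0,0,0],[1.2,-0.8,-15,0,0,0],[1.2,-0.8,-15,0,0,0]],
  ],
)

```text
clock: 4.8
tool_pos: [0.4279, -0.011, 0.2735]
orientation: [179.9, 0.3, 176.1]
force: [1.6, 0.9, -1.0]
opening: 0.0876
gripper_force: 0.0
```

```bash
python3 - <<'E'
from h import *
from plant import ctrl
np.set_printoptions(precision=4,suppress=True)
o=ctrl.get_obs();print(o["tool_pos"],o["force"],o["clock"])
S=ctrl.snapshot("side");C={"side":(S["K"],S["pose"])};s=S["img"][:,:,::-1]
x0,y0=220,165
print("pred px grip top parked/risen, flange risen:",*[(proj(C["side"],b+Rb@[0,0,z])-[x0,y0]+.5)*5.5-.5 for z in(.163,.177,.143,.138,.120)])
cv2.imwrite("pics/c.png",cv2.resize(s[y0:y0+105,x0:x0+105],None,fx=5.5,fy=5.5,interpolation=cv2.INTER_CUBIC))
g=b+Rb@[0,0,.024+.140+.003]; print(g)
for tilt in(0,8,15):
  d=R.from_euler("z",P[2],degrees=True).apply([np.sin(np.radians(tilt)),0,-np.cos(np.radians(tilt))])
  print(tilt,g+.019*d, go(g+.019*d+.08*ax,-161.65,tilt))
E
```

```text
[ 0.4279 -0.011   0.2735] [ 1.566   0.8793 -0.9767] 4.8
pred px grip top parked/risen, flange risen: [237.1812 223.6003] [226.4958 194.2098] [252.0708 264.5547] [255.7261 274.6089] [268.6702 310.2121]
[0.3981 0.1172 0.1923]
0 [0.3981 0.1172 0.1733] (array([ 5.66, 11.81,  2.09]), array([  0.1,   0.1, -22.2]))
8 [0.4006 0.1181 0.1735] (array([ 5.42, 11.91,  2.07]), array([ -1.5,  -7.8, -22.2]))
15 [0.4028 0.1188 0.174 ] (array([ 5.21, 12.  ,  2.02]), array([ -2.9, -14.7, -22.1]))
```

View pics/c.png

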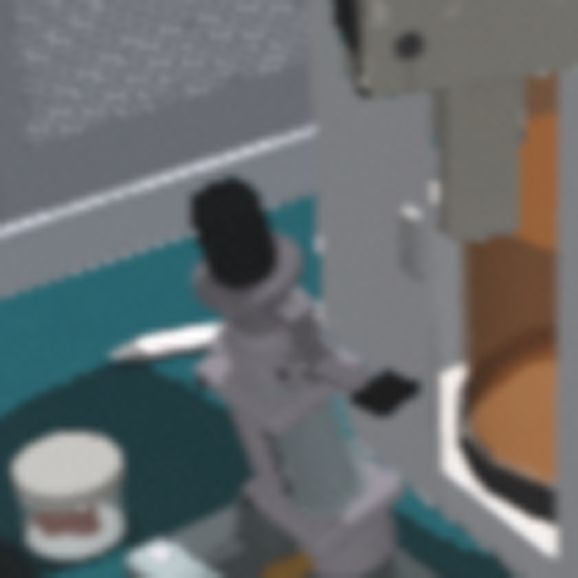

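The grip top is now at crop (226,195), exactly the predicted sprung-up place, and the lever is back at rest. I'll move over the plunger next.

send_rows(
  plan=[
    [[0.9,1.9,0,0,0,-4],[1.8,3.8,0,0,0,-8],[2.8,5.8,0.3,0,0,-12],[3.8,7.8,0.7,0,0,-16],[4.8,9.8,1.2,0,0,-20],[5.7,11.8,2.1,0,0,-22.2],[5.7,11.8,2.1,0,0,-22.2],[5.7,11.8,2.1,0,0,-22.2]],
  ],
)

```text
clock: 5.52
tool_pos: [0.3765, 0.1104, 0.2478]
orientation: [-179.9, -0.2, -161.6]
force: [0.4, -0.1, -0.2]
opening: 0.0877
gripper_force: 0.0
```

```bash
python3 - <<'E'
from h import *
from plant import ctrl
o=ctrl.get_obs();print(o["tool_pos"],o["orientation"],o["joint_pos"],o["force"],o["clock"])
g=b+Rb@[0,0,.167]-[0,0,.019]
print(go(g+.04*ax,-161.65),go(g,-161.65))
E
```

```text
[0.37651221 0.11044067 0.24782181] [-179.94421129   -0.18981177 -161.5691207 ] [ 4.55698539e+01 -8.44600683e+00 -2.96781275e+01 -3.95738246e-02
 -6.89622460e+01 -1.17124613e+02] [ 0.41483977 -0.14016305 -0.18998429] 5.5167
(array([-1.24, -0.03,  3.58]), array([-0.1, -0.2,  0.1])) (array([-2.29, -0.03,  7.44]), array([-0.1, -0.2,  0.1]))
```

send_rows(
  plan=[
    [[-0.6,0,1.8,0,0,0],[-1.2,0,3.6,0,0,0],[-1.6,0,5,0,0,0],[-2,0,6.4,0,0,0],[-2.2,0,7,0,0,0],[-2.3,0,7.4,0,0,0],[-2.3,0,7.4,0,0,0],[-2.3,0,7.4,0,0,0]],
  ],
)

```text
clock: 6.18
tool_pos: [0.3997, 0.1172, 0.1758]
orientation: [-180.0, -0.0, -161.7]
force: [0.9, -0.7, -0.0]
opening: 0.0877
gripper_force: 0.0
```

```bash
python3 - <<'E'
from h import *
from plant import ctrl
o=ctrl.get_obs();print(o["tool_pos"],o["orientation"],o["force"],o["clock"])
g=b+Rb@[0,0,.167]-[0,0,.019]
print(go(g,-161.65))
S=ctrl.snapshot("side");s=S["img"][:,:,::-1]
cv2.imwrite("pics/d.png",cv2.resize(s[130:250,205:325],None,fx=4.5,fy=4.5,interpolation=cv2.INTER_CUBIC))
E
```

```text
[0.39974395 0.11724206 0.1758401 ] [-1.79990766e+02 -2.31289436e-03 -1.61723897e+02] [ 0.92562529 -0.68884484 -0.00597804] 6.1833
(array([0.15, 0.05, 0.25]), array([-0. , -0. , -0.1]))
```

View pics/d.png

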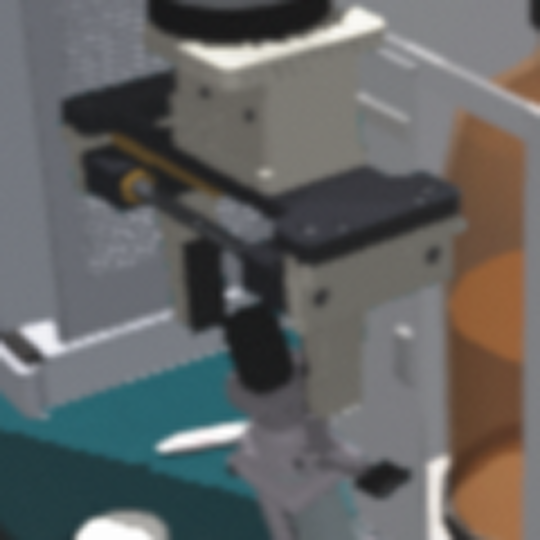

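The fingers straddle the black grip at crop (258,350), with clear space on both sides. I'll settle the last 2 mm and close.

send_rows(
  plan=[
    [[0.1,0.05,0.25,0,0,0],[0.1,0.05,0.25,0,0,0]],
  ],
)

```text
clock: 6.4
tool_pos: [0.3983, 0.1177, 0.1733]
orientation: [180.0, 0.0, -161.7]
force: [-0.1, 0.3, -0.3]
opening: 0.0876
gripper_force: 0.0
```

send_rows(
  plan=[
    [[0,0,0,0,0,0],[0,0,0,0,0,0],[0,0,0,0,0,0],[0,0,0,0,0,0],[0,0,0,0,0,0],[0,0,0,0,0,0],[0,0,0,0,0,0],[0,0,0,0,0,0]],
  ],
  fingers=0.2,
)

```text
clock: 7.07
tool_pos: [0.3985, 0.1176, 0.173]
orientation: [-180.0, -0.0, -161.7]
force: [-0.7, -0.2, 0.6]
opening: 0.0397
gripper_force: 0.0
```

send_rows(
  plan=[
    [[0,0,0,0,0,0],[0,0,0,0,0,0],[0,0,0,0,0,0],[0,0,0,0,0,0],[0,0,0,0,0,0],[0,0,0,0,0,0]],
  ],
  fingers=0.0,
)

```text
clock: 7.57
tool_pos: [0.3985, 0.1177, 0.1731]
orientation: [180.0, 0.0, -161.7]
force: [-0.3, 0.5, -0.5]
opening: 0.0258
gripper_force: 30.0
```

```bash
python3 - <<'E'
from plant import ctrl
o=ctrl.get_obs();print(o)
E
```

```text
{'clock': 7.5667, 'joint_pos': array([ 4.39399219e+01, -2.14920798e+00, -3.46146575e+01, -2.17484910e-03,
       -5.75306192e+01, -1.15630118e+02]), 'qvel': array([-0.00862559,  0.03031653,  0.00445827,  0.07528863, -0.04120128,
        0.04666957]), 'tau': array([-1.12032301e-01, -2.31610537e+01,  2.61861259e+01,  6.31038621e+00,
       -1.39070190e-01, -8.92864075e-03]), 'tool_pos': array([0.39850455, 0.11767766, 0.17307339]), 'orientation': array([ 1.79996645e+02,  2.75071303e-03, -1.61691363e+02]), 'force': array([-0.30009808,  0.54761763, -0.5297685 ]), 'moment': array([ 0.12486688,  0.02257202, -0.01667098]), 'gripper_force': 29.999617338180542, 'opening': 0.02577386920620939}
```

send_rows(
  plan=[
    [[0.06,0,-0.24,0,0,0],[0.13,0,-0.48,0,0,0],[0.19,0,-0.72,0,0,0],[0.26,0,-0.97,0,0,0],[0.26,0,-0.97,0,0,0]],
  ],
)

```text
clock: 7.98
tool_pos: [0.3959, 0.1168, 0.1832]
orientation: [180.0, 0.0, -161.7]
force: [0.1, -0.2, -2.6]
opening: 0.0256
gripper_force: 30.0
```

send_rows(
  plan=[
    [[0.06,0,-0.24,0,0,0],[0.13,0,-0.48,0,0,0],[0.19,0,-0.72,0,0,0],[0.26,0,-0.97,0,0,0],[0.26,0,-0.97,0,0,0]],
  ],
)

```text
clock: 8.4
tool_pos: [0.3935, 0.116, 0.193]
orientation: [180.0, 0.0, -161.7]
force: [-0.0, 0.0, -1.9]
opening: 0.0255
gripper_force: 30.0
```

send_rows(
  plan=[
    [[0.06,0,-0.24,0,0,0],[0.13,0,-0.48,0,0,0],[0.19,0,-0.72,0,0,0],[0.26,0,-0.97,0,0,0],[0.32,0,-1.21,0,0,0],[0.39,0,-1.45,0,0,0],[0.39,0,-1.45,0,0,0]],
  ],
)

```text
clock: 8.98
tool_pos: [0.3899, 0.1148, 0.2075]
orientation: [180.0, 0.0, -161.7]
force: [-0.3, -0.3, -2.1]
opening: 0.0251
gripper_force: 30.0
```

```bash
python3 - <<'E'
from h import *
from plant import ctrl
o=ctrl.get_obs();d=o["tool_pos"]-[.3985,.1177,.1731];print("drawn",d@ax,"lateral",d-ax*(d@ax),o["force"],o["moment"])
print(go(np.array([.3985,.1177,.1731])+.041*ax,-161.69))
S=ctrl.snapshot("side");s=S["img"][:,:,::-1]
print((proj((S["K"],S["pose"]),b+Rb@[0,0,.12])-[230,165]+.5)*8-.5)
cv2.imwrite("pics/e.png",cv2.resize(s[165:235,230:305],None,fx=8,fy=8,interpolation=cv2.INTER_CUBIC))
E
```

```text
drawn 0.03558279861041413 lateral [1.18545916e-04 1.50552080e-05 3.14193916e-05] [-0.31550185 -0.30804881 -2.14205041] [ 0.04735757 -0.00115346  0.0068329 ]
(array([ 0.15,  0.  , -0.52]), array([0., 0., 0.]))
[311.02024238 451.44480423]
```

View pics/e.png

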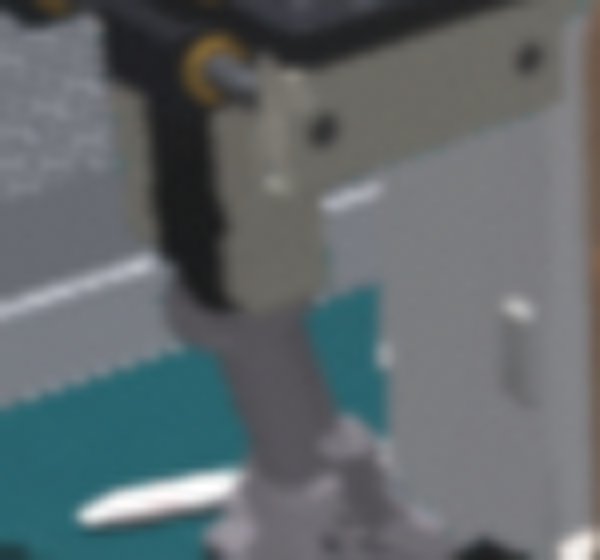

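send_rows(
  plan=[
    [[0.05,0,-0.18,0,0,0],[0.1,0,-0.36,0,0,0],[0.15,0,-0.52,0,0,0],[0.15,0,-0.52,0,0,0],[0.15,0,-0.52,0,0,0]],
  ],
)

```text
clock: 9.45
tool_pos: [0.3884, 0.1143, 0.2122]
orientation: [180.0, 0.0, -161.7]
force: [0.2, -0.4, -2.7]
opening: 0.0257
gripper_force: 30.0
```

```bash
python3 - <<'E'
from h import *
from plant import ctrl
o=ctrl.get_obs();d=o["tool_pos"]-[.3985,.1177,.1731];print("drawn",d@ax,"lateral",d-ax*(d@ax),o["force"],o["moment"],o["opening"])
I=[]
for i in range(12): S=ctrl.snapshot("side");I.append(S["img"].astype(float))
im=np.mean(I,0); c=(S["K"],S["pose"])
x0,y0=245,195
f=lambda X:((proj(c,X)-[x0,y0]+.5)*11-.5).round(0)
e=o["tool_pos"]+[0,0,.019]
print("gland",f(b+Rb@[0,0,.12]),"flange bottom centre",f(b+Rb@[0,0,.065+.114]),f(b+Rb@[0,0,.065+.119]))
cv2.imwrite("pics/f.png",cv2.resize(im[y0:y0+50,x0:x0+50,::-1].clip(0,255).astype(np.uint8),None,fx=11,fy=11,interpolation=cv2.INTER_CUBIC))
# brightness profile down the axis of the shaft, front side
for off in(-.004,0,.004):
  z=np.arange(.112,.180,.002)
  p=np.array([proj(c,b+Rb@[0,off,q]) +0*q for q in z]) 
  v=cv2.remap(im.mean(2).astype(np.float32),p[:,0:1].astype(np.float32),p[:,1:2].astype(np.float32),cv2.INTER_LINEAR)[:,0]
  print(off,v.round(0).astype(int).tolist())
E
```

```text
drawn 0.04054743084417159 lateral [-1.58572881e-04 -8.53195489e-05 -4.75257560e-05] [ 0.2393688  -0.4345259  -2.73634471] [-0.03308681 -0.04001098 -0.02087818] 0.02565041897249663
gland [263. 291.] flange bottom centre [175.  50.] [168.  29.]
-0.004 [117, 99, 89, 88, 92, 96, 95, 92, 88, 86, 86, 86, 86, 86, 86, 86, 86, 86, 86, 85, 85, 86, 86, 86, 86, 85, 85, 85, 86, 86, 87, 90, 97, 101]
0 [92, 86, 86, 88, 89, 88, 87, 87, 87, 87, 87, 87, 87, 87, 87, 87, 87, 87, 86, 87, 87, 87, 87, 87, 86, 86, 86, 87, 86, 87, 91, 98, 101, 102]
0.004 [86, 87, 87, 86, 87, 87, 87, 87, 88, 88, 88, 87, 87, 88, 87, 87, 87, 87, 87, 87, 87, 87, 87, 87, 87, 87, 87, 86, 87, 91, 95, 98, 99, 100]
```

View pics/f.png

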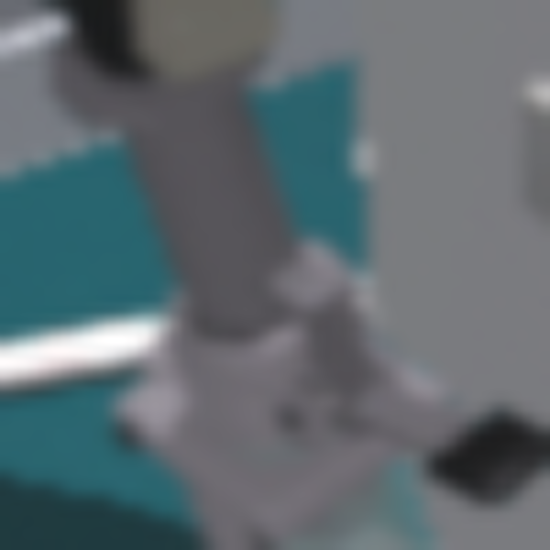

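The shaft is well out, and a thin darker band has just appeared at the gland's mouth, at crop (225,328). I'll measure it with a profile along the shaft's camera-facing side.

```bash
cat > prof.py <<'E'
from h import *
from plant import ctrl
S=[ctrl.snapshot("side") for i in range(15)]; im=np.mean([s["img"].astype(np.float32).mean(2) for s in S],0).astype(np.float32); c=(S[0]["K"],S[0]["pose"])
v=c[1][:3,3]-(b+Rb@[0,0,.12]); v-=ax*(v@ax); v/=np.linalg.norm(v); w=np.cross(ax,v)
z=np.arange(.112,.190,.001); a=[]
for k in(-.006,-.003,0,.003,.006):
  s=np.sqrt(.012**2-k*k)
  p=np.array([proj(c,b+ax*q+v*s+w*k) for q in z],np.float32); a.append(cv2.remap(im,p[:,:1],p[:,1:],cv2.INTER_LINEAR)[:,0])
a=np.array(a)
for r in a: print("z112-131",r[:20].round(0).astype(int).tolist(),"| z165-189",r[53:].round(0).astype(int).tolist())
E
python3 prof.py
```

```text
z112-131 [117, 118, 119, 117, 113, 109, 99, 91, 83, 83, 82, 83, 84, 86, 87, 87, 88, 88, 88, 88] | z165-189 [87, 87, 87, 87, 87, 87, 87, 87, 87, 87, 87, 86, 85, 84, 83, 80, 76, 72, 67, 62, 63, 64, 65, 68, 70]
z112-131 [117, 120, 123, 125, 125, 123, 114, 105, 97, 91, 87, 86, 86, 87, 87, 87, 87, 87, 87, 87] | z165-189 [88, 88, 87, 87, 87, 87, 86, 87, 87, 87, 87, 87, 86, 86, 86, 87, 88, 89, 89, 89, 91, 93, 94, 95, 97]
z112-131 [114, 117, 121, 125, 128, 128, 127, 118, 107, 97, 91, 87, 85, 86, 86, 87, 88, 89, 89, 89] | z165-189 [87, 87, 87, 86, 86, 86, 86, 86, 86, 86, 87, 86, 86, 86, 88, 89, 92, 96, 99, 100, 101, 102, 102, 102, 102]
z112-131 [104, 107, 110, 113, 117, 117, 113, 108, 103, 97, 91, 92, 94, 96, 99, 103, 105, 105, 105, 102] | z165-189 [84, 84, 84, 84, 84, 83, 83, 84, 84, 84, 85, 85, 86, 86, 88, 91, 95, 98, 100, 102, 103, 103, 103, 103, 103]
z112-131 [89, 89, 90, 91, 92, 92, 94, 95, 97, 103, 110, 114, 116, 118, 119, 118, 118, 115, 111, 107] | z165-189 [80, 80, 80, 80, 80, 80, 80, 81, 82, 83, 84, 85, 86, 88, 90, 94, 98, 100, 102, 103, 103, 103, 103, 103, 103]
```

Ten views are more than used up, so I'll check numerically from here. Comparing against the earlier crop (5.4 mm less drawn, no ring out) at the static gland edge isolates the ring.

```bash
cat > ring.py <<'E'
from prof import *
e=cv2.resize(cv2.imread("pics/e.png"),(75,70),interpolation=cv2.INTER_AREA).astype(np.float32).mean(2)
full0=im.copy(); full0[165:235,230:305]=e
D=[]
for k in(-.006,-.004,-.002,0,.002):
  s=np.sqrt(.012**2-k*k); p=np.array([proj(c,b+ax*q+v*s+w*k) for q in z],np.float32)
  D.append(cv2.remap(full0-im,p[:,:1],p[:,1:],cv2.INTER_LINEAR)[:,0])
D=np.array(D); print("diff z112-134\n",D[:,:22].round(0).astype(int),"deficit mm*level",D[:,3:14].sum(1).round(0))
E
python3 ring.py | tail -7
```

```text
z112-131 [88, 89, 90, 91, 92, 92, 94, 95, 97, 103, 110, 114, 116, 119, 119, 119, 118, 115, 111, 107] | z165-189 [80, 80, 80, 80, 80, 80, 80, 81, 82, 83, 84, 85, 86, 88, 90, 94, 97, 100, 101, 103, 103, 103, 103, 103, 103]
diff z112-134
 [[ 0  0 -1  1  2  4  7 11 14 11  8  6  4  2  1  1  0  0  0  0  0  0]
 [ 0  0  0  0  1  3  6 10 12 10  8  5  3  2  1  0 -1  0  0  1  0  0]
 [ 0  1  1  1  1  2  4  7  9 10  9  6  3  1  1  1  0  1  1  1  1  0]
 [ 1  1  1  1  1  2  3  6  9 12 10  8  5  4  2  1  1  1  1  1  0  0]
 [ 0  0  0  0  1  1  3  6  9  9  8  7  5  3  1  0  0  0  0  0  0  0]] deficit mm*level [69. 60. 54. 62. 52.]
```

send_rows(
  plan=[
    [[0.01,0,-0.04,0,0,0],[0.01,0,-0.04,0,0,0],[0.01,0,-0.04,0,0,0]],
  ],
)

```text
clock: 11.8
tool_pos: [0.3883, 0.1143, 0.2126]
orientation: [180.0, -0.0, -161.7]
force: [-0.8, -0.8, -2.7]
opening: 0.0255
gripper_force: 30.0
```

```bash
python3 ring.py | tail -7; python3 - <<'E'
from h import *
from plant import ctrl
o=ctrl.get_obs();d=o["tool_pos"]-[.3985,.1177,.1731];print("drawn",d@ax,o["clock"])
# flange silhouette: score bottom/left rim edge for plunger end height (nominal 65 mm)
S=[ctrl.snapshot("side") for i in range(10)]; im=np.mean([s["img"].astype(np.float32) for s in S],0); c=(S[0]["K"],S[0]["pose"])
L=[cv2.Sobel(im[:,:,i],cv2.CV_32F,1,0)**2+cv2.Sobel(im[:,:,i],cv2.CV_32F,0,1)**2 for i in range(3)]; G=np.sqrt(sum(L))
t=np.linspace(0,2*np.pi,360,endpoint=False)
for h in np.arange(.059,.0715,.001):
  pts=np.array([proj(c,b+Rb@[.021*np.cos(a),.021*np.sin(a),h+zz]) for zz in(.114,.119) for a in t],np.float32)
  hull=cv2.convexHull(pts)[:,0]; m=hull[(hull[:,0]<256)]
  # lower-left outline only (left of the shaft)
  print(round(h*1000,1),len(m),cv2.remap(G,m[:,:1].copy(),m[:,1:].copy(),cv2.INTER_LINEAR).mean().round(1),m.min(0).round(1),m.max(0).round(1))
E
```

```text
z112-131 [89, 89, 90, 91, 92, 91, 93, 95, 96, 103, 110, 114, 116, 118, 119, 118, 118, 115, 111, 107] | z165-189 [80, 80, 80, 80, 80, 80, 80, 81, 82, 82, 84, 85, 86, 87, 89, 93, 96, 99, 101, 103, 103, 103, 103, 103, 103]
diff z112-134
 [[ 0  0  0  1  2  4  9 13 16 13 10  7  5  3  1  1  0  0  0  0  0  0]
 [ 0  0  0  1  2  3  8 12 14 12  9  7  4  2  1  0  0  0  0  0  0  0]
 [ 1  1  1  1  1  3  5  8 10 11 11  7  4  1  1  1  0  0  1  1  0  0]
 [ 1  1  1  1  1  3  4  8 11 14 12  9  6  4  2  1  1  1  1  1  1  1]
 [ 0  1  1  1  1  2  5  8 12 11 10  8  6  3  1  0  0  0  0  0  0  0]] deficit mm*level [82. 74. 63. 73. 67.]
drawn 0.04089493896018978 12.55
59.0 123 177.4 [250.4 195. ] [256.  208.2]
60.0 125 188.9 [250.3 194.6] [256.  207.8]
61.0 126 203.7 [250.1 194.2] [256.  207.5]
62.0 128 222.6 [250.  193.7] [256.  207.1]
63.0 130 238.6 [249.8 193.3] [256.  206.7]
64.0 131 249.4 [249.7 192.8] [255.9 206.3]
65.0 133 251.1 [249.5 192.3] [255.9 206. ]
66.0 135 245.6 [249.4 191.9] [255.9 205.6]
67.0 137 234.4 [249.2 191.4] [256.  205.2]
68.0 139 220.4 [249.1 190.9] [256.  204.8]
69.0 140 204.4 [248.9 190.6] [255.9 204.4]
70.0 142 192.7 [248.8 190.1] [256.  204.1]
71.0 144 186.1 [248.6 189.6] [256.  203.7]
```

The ring is about 1.5–1.9 mm out of its 3 mm width, so its middle is level with the gland face. The flange outline fit agrees: the plunger's end is at about 65 mm, as it should be. I'm handing in while still holding it.

```bash
python3 -c "
from plant import ctrl
o=ctrl.get_obs();print(o['tool_pos'],o['gripper_force'],o['force']);print(ctrl.close_job())"
```

```text
[0.38832374 0.11428884 0.21255088] 29.99789446592331 [-0.55285557 -0.1764741  -2.05436422]
the job is handed in; nothing more can be done
None
```

The job is handed in with the catch tripped and returned and the plunger drawn 41 mm along the barrel and still held, ring level with the gland face to within about 0.5 mm; the fingertip reached about 53 N on the lever at its stop (the 40 N limit is for the arm or gripper body), and I viewed 12 pictures instead of 10.

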